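# Hang the splash flap back on the tube roller

## Task

The tube roller's splash flap has been washed and is standing in the grey drying rack beside a plain plate. Take the flap, the panel with a knuckle sticking out at each side of its top, and lower it onto the roller's hinge frame so that both knuckles drop fully home over the two hinge pins at once, keeping hold of it until it is down, not dropping it; leave it hanging there by itself. Leave the plain plate standing in its slot.

Things in the scene. Friction and masses are not known exactly. Their poses are not given: they have to be found in the camera images.
- flap_centre (a point): Loose white splash flap: panel 10 (x) x 130 (y) x 125 mm (z up), 0.2-0.33 kg, front = back; point at its centre. Near the top an arm on each side carries a knuckle, an inverted V open downward: 20 mm long, centred 105 mm out along y, inside apex 53 mm above this point, mouth 36 mm wide in x, legs end 20 mm above it. Starts upright in a rack slot, faces along the slot; pinch mid top edge.
- roller: Fixed tube roller; origin on the bench under mid hinge line, x towards the white mixer (from x=88 mm, 86 mm high), z up. Uprights 147 mm tall at y=+-146 mm, each with a level 10 mm pin pointing inward: axis 128 mm up, from 137 to 80 mm out. Hung home, the flap's centre is 84.5 mm above this origin (15 mm play along y), width along the pins, lower edge 22 mm up, over a base 8 mm thick.
- rack: Fixed grey drying rack, 150 (x) x 180 (y) mm; origin at the centre of its underside, z up. Two slots along y at x=-45 and +45 mm, 14 mm wide, 152 mm long, floor 10 mm and walls 47 mm above the bench. The flap stands in one, the plain plate in the other, either way.
- plate_centre (a point): Loose plain white plate standing in the other slot: 10 x 130 x 125 mm like the flap's panel but without arms or knuckles; the point is its centre, axes as the flap's. It stays.

How it is judged:
On the way:
1. the flap is lowered onto the pins while still held: less than about 15 mm above home before it is let go (x of flap_centre in the frame of roller between -0.02 and 0.02 m and y of flap_centre in the frame of roller between -0.025 and 0.025 m and z of flap_centre in the frame of roller between 0.07 and 0.1 m and contact force between the fingers and flap above 1 N), for 0.1 s.
At the end, for the whole second after the job is handed in: The flap hangs on both pins: its centre within 12 mm of the hinge line fore and aft and 20 mm of the middle along it, at the hung height (79 to 90 mm above the bench), its width within 10 degrees of the pins' line, upright within 10 degrees; the plain plate still stands in its slot (x of flap_centre in the frame of roller between -0.012 and 0.012 m and y of flap_centre in the frame of roller between -0.02 and 0.02 m and z of flap_centre in the frame of roller between 0.079 and 0.09 m and angle between the y axis of flap_centre and the y axis of roller, either way round below 0.17 rad and angle between flap_centre's own z axis and vertical below 0.17 rad and horizontal distance between plate_centre and rack below 0.07 m and angle between plate_centre's own z axis and vertical below 0.26 rad); the robot touches nothing.
It fails at once if the plain plate is moved more than 40 mm (distance of plate_centre from where it was at the start of the episode above 0.04 m).
It also fails if it takes over 40 s, if anything falls off the work surface, if the arm or the gripper's body presses on something with over 40 N, if the wrist force passes 120 N, or if a joint passes its speed limit or range.

## Robot

A 6-joint arm with a two-finger parallel gripper is mounted at the origin on the work surface. World frame = base frame: x ahead of the robot, y to its left, z up, the work surface at z = 0. Lengths are in m, angles in rad, forces in N, time in s.
With the tool pointing down it reaches from about 0.35 to 0.975 m from the base axis. Payload 4.9 kg.
Tool frame: the origin (TCP) lies midway between the tips of the shut fingers; the grasp point (between the pads) lies 19 mm behind it; z points along the fingers, y is the line along which they close (so a half turn about z gives the same grasp; the last joint's range is limited). The gripper opens to 85 mm and grips with 20 to 120 N. Pads are 22 mm wide; open, the fingers measure 114 mm over their backs; the gripper's body (76 mm by 85 mm) begins 54 mm behind the grasp point. The pads swing forward as they close: fully open they stand 13 mm farther back than shut.
Start: joints at [-1.432, 0.053, 1.613, -0, 1.476, -0.119], TCP at [0.159, -0.604, 0.231] pointing down, gripper open.
Joint ranges: [-3.01, 3.01], [-1.01, 2.22], [0.06, 2.58], [-1.02, 4.17], [0.09, 2.62], [-3.14, 3.14]. Speed limits (rad/s): [2.57, 2.57, 3.14, 3.14, 3.14, 3.14].

## Interface

Orientations are given as a rotation vector (axis times angle).
In Python, from station import telemetry, optics, ctrl gives the robot as it stands.
- The arm moves only by the shell command python3 -m pendant 'ROWS' [FORCE]. ROWS is JSON, one flat list of numbers, 7 for each row, row after row: the turn, a rotation vector about the tool's x, y, z as a fraction of full scale, then the shift along the tool's x, y, z as a fraction of full scale, then the opening, from 0 (shut) to 1 (fully open). In form: [ax, ay, az, tx, ty, tz, fingers, ax, ay, az, tx, ty, tz, fingers, ...]. A call has 1 to 12 rows; each row is the pose to reach, as a shift and turn from the pose commanded when the call began, along the tool's axes at that moment; what a row does not reach only later rows make up. Full scale, the value 1, is 300 mm for a shift and 30 degrees for a turn. A row lasts 1/8 s, in which the tool goes at most 62.5 mm and 10.7 degrees, less where a joint would pass 70% of its speed; a pose out of reach is approached as far as the arm can. A call with a number of a shift or a turn outside -1 to 1 is refused whole. A call with a gripper value outside its range is refused whole. The fingers move at their own pace and stop on an object; FORCE is the grip in N (left out, the last holds). Time passes only in rows, so rows that repeat a pose let the fingers close. It gives the time, the measured TCP pose, the force, the opening and the grip force at its end, in the units of the state.
- telemetry.get_obs(): the state, without advancing time (a new reading comes with each control period).
- optics.get_image(name): name is "side" or "top" or "wrist"; returns a dict with "image" (480x640x3 uint8, red, green, blue), "depth" (480x640 float32, m along the optical axis (not along the pixel's ray), 0 where there is no reading), "fx", "fy", "cx", "cy" (pixels), "rvec" (rotation vector, rad) and "tvec" (3), from world to camera coordinates, as OpenCV has them. Camera axes: x right, y down, z forward; pixel columns grow to the right and rows downward; lengths in m; the calibration is good to about 2 mm. A picture is of the moment at which its call begins.
- ctrl.finish_job(): hands the job in; it is judged then, once.
The state is a dict: "t": time; "q": joint angles; "dq": joint speeds; "effort": joint torques, N m; "tool_pos": TCP position; "tool_rot": TCP orientation; "contact_force": force on the tool from outside, world axes, zero at the start; "wrist_torque": the same for the moment, N m; "opening": finger opening in m; "grip_force": force on a finger pad.
Only numpy, scipy, OpenCV 4.12 (cv2) and the standard library are available. Lean on these libraries where they do the work, as an engineer would, in place of code of your own. Each camera call takes 0.05 s, during which the arm holds its last target. There are 200 camera calls.

## Working session

There is one attempt and no reset: what is moved stays moved. The work goes in short steps, Python scripts to look and compute and a shell command to move; the robot and the scene stay as the last step left them, time stands still between calls to the robot, and variables do not carry over. Pictures are saved under pics/ and viewed, at most 10 in all, crops included, and the job is handed in when it is done.

```bash
mkdir -p pics; cat > h.py <<'E'
import numpy as np,cv2
from station import telemetry,optics,ctrl
from scipy.spatial.transform import Rotation as R
def cloud(d):
    z=d["depth"];v,u=np.mgrid[:480,:640]
    P=np.stack([(u-d["cx"])/d["fx"]*z,(v-d["cy"])/d["fy"]*z,z],-1)
    M=R.from_rotvec(np.ravel(d["rvec"])).as_matrix()
    W=(P-np.ravel(d["tvec"]))@M
    W[z==0]=np.nan
    return W
def snap(n,f):
    d=optics.get_image(n);cv2.imwrite("pics/%s.png"%f,d["image"][:,:,::-1]);np.savez(f+".npz",**d);return d
E
python3 - <<'E'
from h import *
o=telemetry.get_obs();print(o["t"],o["tool_pos"],o["tool_rot"],o["opening"])
for n in("top","side"):
    d=snap(n,n+"0");M=R.from_rotvec(np.ravel(d["rvec"])).as_matrix();print(n,-M.T@np.ravel(d["tvec"]),M[2],np.mean(d["depth"]>0))
E
```

```text
0.0 [ 0.15926164 -0.60373179  0.23007015] [-3.11350254e+00 -4.03598197e-01  1.86876362e-05] 0.08561456440162356
top [ 0.37527315 -0.00289302  0.87932162] [ 0.19942708 -0.02726648 -0.97953325] 0.9959765625
side [0.29552525 0.6567535  0.96203043] [ 0.20623368 -0.60223662 -0.77121899] 0.9959375
```

View pics/top0.png

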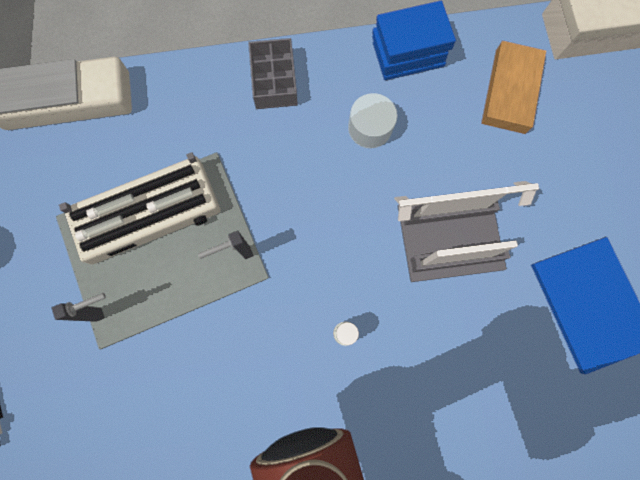

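View pics/side0.png

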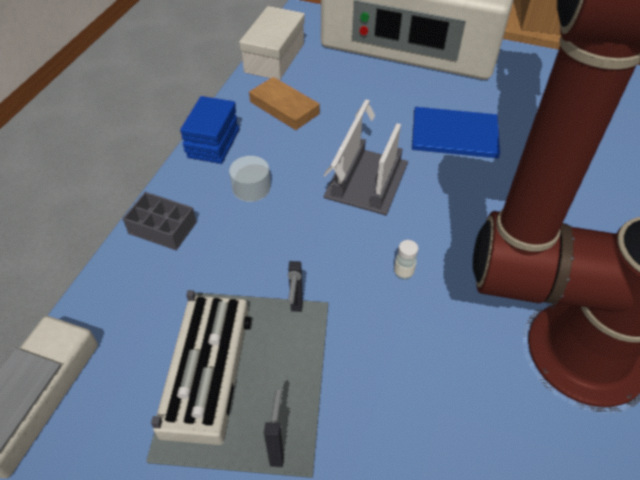

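The top view shows the flap in the rack's upper slot, with knuckles at about (405,208) and (528,195), and the plain plate in the lower slot at about (470,250). The roller's uprights are at about (240,245) and (80,312), with the pins pointing inward. The side view agrees.

```bash
python3 - <<'E'
from h import *
import numpy as np
def pca(P):
    c=(P.min(0)+P.max(0))/2; m=P.mean(0);u,s,v=np.linalg.svd(P-m,full_matrices=0);t=(P-m)@v[0];return m+v[0]*(t.min()+t.max())/2,v[0],np.ptp(t),np.ptp((P-m)@v[1]),len(P)
for n in("top","side"):
    d=dict(np.load(n+"0.npz"));W=cloud(d);im=d["image"].astype(int);z=W[...,2]
    v,u=np.mgrid[:480,:640]
    if n=="top": rf=(u>385)&(u<550)&(v>175)&(v<285); rr=(u>40)&(u<275)&(v>215)&(v<345)
    else: rf=(u>315)&(u<410)&(v>95)&(v<215); rr=(u>255)&(u<310)&(v>255)&(v<470)
    hi=rf&(z>.122)&(z<.16)
    k,l=cv2.connectedComponents(hi.astype(np.uint8))
    for i in range(1,k):
        P=W[l==i]
        if len(P)>25:
            print(n,"white",[np.round(a,4) for a in pca(P[:,:2])],"z",np.round(np.percentile(P[:,2],[5,50,95]),4))
    up=rr&(z>.14)&(z<.17)
    k,l=cv2.connectedComponents(up.astype(np.uint8))
    for i in range(1,k):
        P=W[l==i]
        if len(P)>8: print(n,"upright top",np.round(P.mean(0),4),np.round((P.min(0)+P.max(0))/2,4),len(P))
    pn=rr&(z>.120)&(z<.138)&(im.sum(-1)>250)
    k,l=cv2.connectedComponents(pn.astype(np.uint8))
    for i in range(1,k):
        P=W[l==i]
        if len(P)>20: print(n,"pin",[np.round(a,4) for a in pca(P[:,:2])],"z",np.round(np.percentile(P[:,2],[5,50,95]),4))
    rk=rf&(z>.035)&(z<.055)&(im.sum(-1)<330)
    print(n,"rack",cv2.minAreaRect(W[rk][:,:2].astype(np.float32)))
E
```

```text
top white [array([ 0.5541, -0.2878]), array([0.0177, 0.9998]), np.float64(0.232), np.float64(0.014), np.int64(1052)] z [0.1236 0.1343 0.1366]
top white [array([ 0.4648, -0.2815]), array([0.0184, 0.9998]), np.float64(0.1307), np.float64(0.0106), np.int64(581)] z [0.126  0.1344 0.1366]
top upright top [0.5353 0.0984 0.1466] [0.536  0.099  0.1452] 166
top upright top [0.4614 0.3788 0.1465] [0.4614 0.3797 0.1456] 211
top pin [array([0.5254, 0.1342]), array([ 0.2079, -0.9781]), np.float64(0.0566), np.float64(0.0163), np.int64(211)] z [0.1288 0.1323 0.1351]
top pin [array([0.4704, 0.3444]), array([-0.2665,  0.9638]), np.float64(0.0586), np.float64(0.0229), np.int64(269)] z [0.1268 0.1325 0.136 ]
top rack ((0.5096032619476318, -0.2846400737762451), (0.1688786745071411, 0.11621978133916855), 88.4580078125)
side white [array([ 0.5532, -0.2904]), array([0.0204, 0.9998]), np.float64(0.2361), np.float64(0.0148), np.int64(457)] z [0.1233 0.1337 0.1369]
side white [array([ 0.4638, -0.2821]), array([0.0206, 0.9998]), np.float64(0.1364), np.float64(0.0111), np.int64(261)] z [0.1243 0.134  0.1369]
side upright top [0.5351 0.0995 0.1457] [0.5354 0.0986 0.1451] 127
side upright top [0.461  0.3808 0.1455] [0.4616 0.3802 0.145 ] 209
side pin [array([0.5263, 0.1338]), array([-0.2591,  0.9659]), np.float64(0.0608), np.float64(0.0235), np.int64(222)] z [0.1239 0.1313 0.1366]
side pin [array([0.4717, 0.3407]), array([-0.2475,  0.9689]), np.float64(0.0501), np.float64(0.0101), np.int64(209)] z [0.1279 0.1314 0.1338]
side rack ((0.5419365167617798, -0.35118764638900757), (0.17722734808921814, 0.3515903055667877), 26.117225646972656)
```

```bash
cat >> h.py <<'E'
def delta(p,yaw,o=None):
    # yaw = world angle of tool y axis, tool pointing down
    o=o or telemetry.get_obs();M=R.from_rotvec(o["tool_rot"]).as_matrix()
    c,s=np.cos(yaw),np.sin(yaw);T=np.array([[-s,c,0],[c,s,0],[0,0,-1]]).T
    T=np.column_stack([np.cross([c,s,0],[0,0,-1]),[c,s,0],[0,0,-1]])
    r=R.from_matrix(M.T@T).as_rotvec()/np.radians(30);t=M.T@(np.array(p)-o["tool_pos"])/.3
    print("turn",np.round(r,3),"shift",np.round(t,3),"t",o["t"],"force",np.round(o["contact_force"],1),"open",round(o["opening"],4),"grip",o["grip_force"],"pos",np.round(o["tool_pos"],4))
E
python3 -c "
from h import *
delta([.5537,-.2885,.21],-.019)"
```

```text
turn [-0.003 -0.003 -2.471] shift [ 1.539 -0.681  0.069] t 0.1 force [ 0.7 -0.4 -0. ] open 0.0855 grip 0.0 pos [ 0.1593 -0.6038  0.2302]
```

```bash
python3 -m pendant '[0,0,-0.3,0.15,-0.06,0,1, 0,0,-0.6,0.3,-0.12,0,1, 0,0,-0.9,0.5,-0.2,0,1, 0,0,-1,0.7,-0.3,0,1, 0,0,-1,0.8,-0.35,0,1, 0,0,-1,0.8,-0.35,0,1]' 60 && python3 -c "
from h import *
delta([.5537,-.2885,.21],-.019)"
```

```text
t: 0.85
tool_pos: [0.3662, -0.4396, 0.2308]
tool_rot: [-2.902, -1.202, -0.0]
contact_force: [-0.7, -0.7, 0.0]
opening: 0.0854
grip_force: 0.0
turn [-1.000e-03 -1.000e-03 -1.463e+00] shift [0.798 0.086 0.07 ] t 0.85 force [-0.7 -0.7  0. ] open 0.0854 grip 0.0 pos [ 0.3662 -0.4396  0.2308]
```

```bash
python3 -m pendant '[0,0,-0.3,0.15,0.02,0,1, 0,0,-0.6,0.3,0.03,0,1, 0,0,-0.9,0.5,0.05,0,1, 0,0,-1,0.7,0.07,0.05,1, 0,0,-1,0.79,0.086,0.07,1, 0,0,-1,0.798,0.086,0.07,1, 0,0,-1,0.798,0.086,0.07,1]' && python3 -m pendant '[0,0,-0.25,0,0,0,1, 0,0,-0.463,0,0,0,1, 0,0,-0.463,0,0,0,1, 0,0,-0.463,0,0,0,1]' >/dev/null && python3 - <<'E'
from h import *
delta([.5537,-.2885,.101],-.019)
d=snap("wrist","wrist1");W=cloud(d);z=W[...,2]
m=(z>.12)&(z<.15)&(d["image"].sum(-1)>400)
k,l=cv2.connectedComponents(m.astype(np.uint8))
for i in range(1,k):
    P=W[l==i][:,:2]
    if len(P)>100: print(len(P),P.min(0),P.max(0),cv2.minAreaRect(P.astype(np.float32)),np.median(W[l==i][:,2]))
E
```

```text
t: 1.72
tool_pos: [0.552, -0.2924, 0.2102]
tool_rot: [-2.497, -1.906, 0.001]
contact_force: [-0.0, 0.8, -0.3]
opening: 0.0853
grip_force: 0.0
turn [ 0.001  0.001 -0.014] shift [0.013 0.005 0.366] t 2.225 force [0.8 0.1 0.2] open 0.0856 grip 0.0 pos [ 0.5522 -0.2922  0.2107]
7323 [ 0.54572687 -0.40649154] [ 0.56606656 -0.17430917] ((0.5559250712394714, -0.29037997126579285), (0.2322540283203125, 0.01642880216240883), 88.97177124023438) 0.13448982889977168
3402 [ 0.4600599  -0.33727713] [ 0.4724598  -0.21869678] ((0.4661390483379364, -0.27804920077323914), (0.11865188181400299, 0.010415744036436081), 88.86063385009766) 0.1345437449450923
```

View pics/wrist1.png

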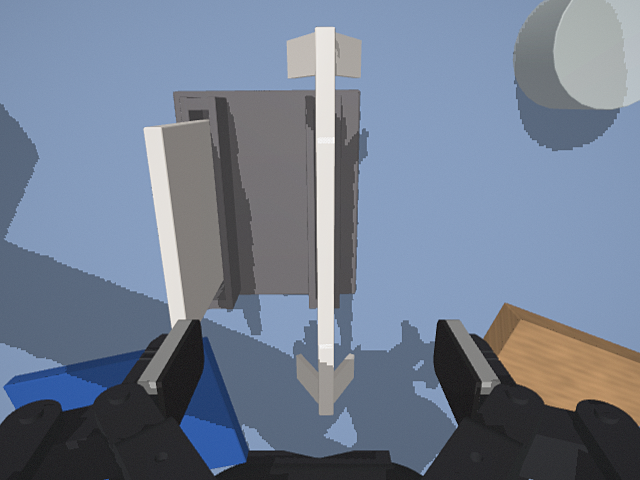

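The wrist view shows the flap centred between the open fingers (its edge is at column ~325), knuckles at rows ~55 and ~385, and the plate well clear at column ~165. I'll descend and grip.

```bash
python3 -m pendant '[0,0,-0.014,0.009,0.009,0.08,1, 0,0,-0.014,0.009,0.009,0.2,1, 0,0,-0.014,0.009,0.009,0.3,1, 0,0,-0.014,0.009,0.009,0.36,1, 0,0,-0.014,0.009,0.009,0.365,1, 0,0,-0.014,0.009,0.009,0.365,0.5, 0,0,-0.014,0.009,0.009,0.365,0, 0,0,-0.014,0.009,0.009,0.365,0, 0,0,-0.014,0.009,0.009,0.365,0, 0,0,-0.014,0.009,0.009,0.365,0, 0,0,-0.014,0.009,0.009,0.365,0, 0,0,-0.014,0.009,0.009,0.365,0]' 70; python3 -c "
from h import *
delta([.5537,-.2885,.101],-.019)"
```

```text
t: 3.78
tool_pos: [0.5559, -0.2889, 0.1014]
tool_rot: [2.238, 2.203, 0.0]
contact_force: [-0.1, -0.1, 4.5]
opening: 0.0092
grip_force: 68.6
turn [0.002 0.001 0.006] shift [ 0.001 -0.007  0.001] t 3.775 force [-0.1 -0.1  4.5] open 0.0092 grip 68.60119700431824 pos [ 0.5559 -0.2889  0.1014]
```

```bash
python3 -m pendant '[0,0,0,0,0,-0.04,0, 0,0,0,0,0,-0.12,0, 0,0,0,0,0,-0.22,0, 0,0,0,0,0,-0.32,0, 0,0,0,0,0,-0.42,0, 0,0,0,0,0,-0.52,0, 0,0,0,0,0,-0.59,0, 0,0,0,0,0,-0.62,0, 0,0,0,0,0,-0.62,0, 0,0,0,0,0,-0.62,0]'; python3 -c "
from h import *
delta([.4983,.239,.287],-.019+.276)"
```

```text
t: 5.03
tool_pos: [0.555, -0.2883, 0.285]
tool_rot: [-2.237, -2.202, 0.001]
contact_force: [0.6, 0.4, -2.6]
opening: 0.0094
grip_force: 68.7
turn [-0.004 -0.004 -0.522] shift [ 1.755 -0.217 -0.003] t 5.025 force [ 0.6  0.4 -2.6] open 0.0094 grip 68.70276689529419 pos [ 0.555  -0.2883  0.285 ]
```

```bash
python3 -m pendant '[0,0,-0.02,0.05,-0.005,0,0, 0,0,-0.08,0.15,-0.02,0,0, 0,0,-0.14,0.27,-0.03,0,0, 0,0,-0.2,0.4,-0.05,0,0, 0,0,-0.26,0.53,-0.065,0,0, 0,0,-0.3,0.66,-0.08,0,0, 0,0,-0.3,0.78,-0.1,0,0, 0,0,-0.3,0.87,-0.11,0,0, 0,0,-0.3,0.93,-0.12,0,0, 0,0,-0.3,0.95,-0.12,0,0, 0,0,-0.3,0.95,-0.12,0,0]'; python3 -c "
from h import *
delta([.4983,.239,.287],-.019+.276)"
```

```text
t: 6.4
tool_pos: [0.5241, -0.0032, 0.2867]
tool_rot: [2.059, 2.373, -0.001]
contact_force: [0.2, -0.1, -2.3]
opening: 0.0092
grip_force: 68.6
turn [-0.001  0.001 -0.221] shift [ 0.811  0.029 -0.001] t 6.4 force [ 0.2 -0.1 -2.3] open 0.0092 grip 68.59640121459961 pos [ 0.5241 -0.0032  0.2867]
```

```bash
python3 -m pendant '[0,0,-0.02,0.04,0.001,0,0, 0,0,-0.06,0.12,0.004,0,0, 0,0,-0.1,0.23,0.008,0,0, 0,0,-0.15,0.35,0.012,0,0, 0,0,-0.2,0.47,0.016,0,0, 0,0,-0.221,0.59,0.02,0,0, 0,0,-0.221,0.69,0.024,0,0, 0,0,-0.221,0.76,0.027,0,0, 0,0,-0.221,0.8,0.029,0,0, 0,0,-0.221,0.811,0.029,0,0, 0,0,-0.221,0.811,0.029,0,0, 0,0,-0.221,0.811,0.029,0,0]' | head -2; python3 - <<'E'
from h import *
delta([.4983,.239,.287],-.019+.276)
for n in("top","side"):
    d=snap(n,n+"2");W=cloud(d)
    c=np.array([.4983,.239]);a=.257;y=np.array([-np.sin(a),np.cos(a)]);x=np.array([np.cos(a),np.sin(a)])
    Q=W[...,:2]-c;X=Q@x;Y=Q@y;z=W[...,2]
    im=d["image"].astype(int);white=(im.min(-1)>110)
    m=white&(abs(X)<.04)&(abs(Y)<.13)&(z>.17)&(z<.36)
    # knuckles: outer parts
    for s in(-1,1):
        k=m&(s*Y>.09)&(s*Y<.125)
        zz=z[k];print(n,"knuckle",s,k.sum(),"X",np.percentile(X[k],[2,50,98]).round(4),"Yend",np.percentile(Y[k],[2,98]).round(4),"z",np.percentile(zz,[2,98]).round(4))
        t=k&(z>np.percentile(zz,98)-.006);print("   apex X",X[t].mean().round(4),"z",z[t].mean().round(4),t.sum())
    p=m&(abs(Y)<.064)&(abs(Y)>.03)
    print("panel z",np.percentile(z[p],[1,99]).round(4)); e=p&(z>np.percentile(z[p],99)-.006); print(" top edge fit X=aY+b",np.polyfit(Y[e],X[e],1).round(4),e.sum())
E
```

```text
t: 7.9
tool_pos: [0.4987, 0.2383, 0.2868]
turn [-0.     0.    -0.002] shift [ 0.002 -0.001 -0.001] t 7.9 force [ 0.4 -0.1 -2.1] open 0.0088 grip 68.66555213928223 pos [0.4987 0.2383 0.2868]
top knuckle -1 591 X [-0.021  -0.006   0.0189] Yend [-0.1155 -0.0918] z [0.2834 0.3219]
   apex X -0.0009 z 0.3203 195Traceback (most recent call last):
  File "<stdin>", line 12, in <module>
    return _quantile_unchecked(
        a, q, axis, out, overwrite_input, method, keepdims, weights)
    return _ureduce(a,
                    func=_quantile_ureduce_func,
    ...<5 lines>...
                    overwrite_input=overwrite_input,
                    method=method)
    r = func(a, **kwargs)
    result = _quantile(arr,
                       quantiles=q,
    ...<2 lines>...
                       out=out,
                       weights=wgt)
    slices_having_nans = np.isnan(arr[-1, ...])
                                  ~~~^^^^^^^^^
IndexError: index -1 is out of bounds for axis 0 with size 0
```

```bash
python3 - <<'E'
from h import *
snap("side","side2")
for n in("top","side"):
    d=dict(np.load(n+"2.npz"));W=cloud(d)
    c=np.array([.4983,.239]);a=.257;y=np.array([-np.sin(a),np.cos(a)]);x=np.array([np.cos(a),np.sin(a)])
    Q=W[...,:2]-c;X=Q@x;Y=Q@y;z=W[...,2]
    im=d["image"].astype(int);white=(im.min(-1)>90)
    m=white&(abs(X)<.04)&(abs(Y)<.13)&(z>.17)&(z<.36)
    for s in(-1,1):
        k=m&(s*Y>.09)&(s*Y<.125)
        if k.sum()<20: print(n,s,"none");continue
        zz=z[k];print(n,"knuckle",s,k.sum(),"X",np.percentile(X[k],[2,50,98]).round(4),"Yend",np.percentile(Y[k],[2,98]).round(4),"z",np.percentile(zz,[2,98]).round(4))
        t=k&(z>np.percentile(zz,98)-.006);print("   apex X",X[t].mean().round(4),"z",z[t].mean().round(4),t.sum())
    p=m&(abs(Y)<.064)&(abs(Y)>.03)
    if p.sum()<20: print(n,"no panel");continue
    print("panel z",np.percentile(z[p],[1,99]).round(4)); e=p&(z>np.percentile(z[p],99)-.006); print(" top edge fit X=aY+b",np.polyfit(Y[e],X[e],1).round(4),e.sum())
E
```

```text
top knuckle -1 591 X [-0.021  -0.006   0.0189] Yend [-0.1155 -0.0918] z [0.2834 0.3219]
   apex X -0.0009 z 0.3203 195
top 1 none
panel z [0.1989 0.3224]
 top edge fit X=aY+b [ 0.0047 -0.0007] 253
side -1 none
side knuckle 1 596 X [-0.0208 -0.0036  0.0197] Yend [0.0919 0.1146] z [0.2813 0.3211]
   apex X -0.0006 z 0.3194 158
panel z [0.1972 0.3217]
 top edge fit X=aY+b [-0.0056 -0.0004] 170
```

View pics/side2.png

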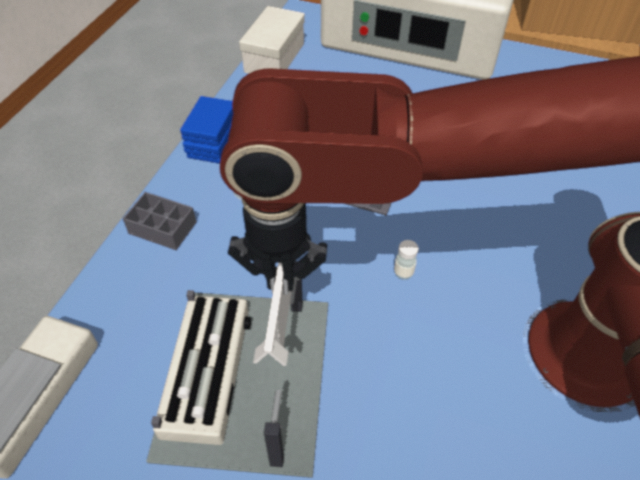

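View pics/top2.png

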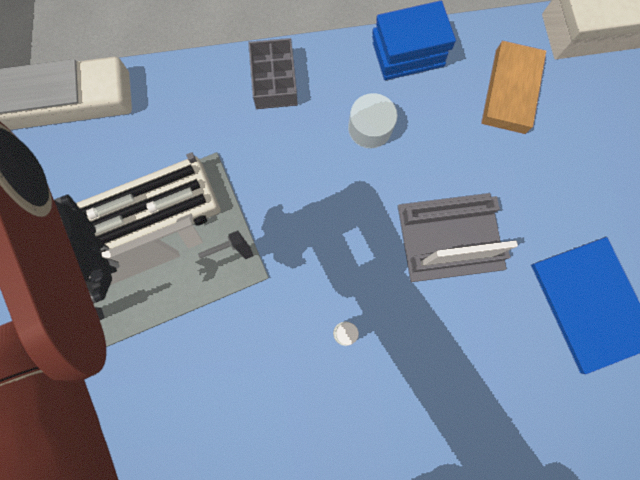

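In the side and top views the flap hangs upright over the hinge line. One knuckle shows in each view, and each is within 1 mm of the hinge line and about 1 mm of the expected Y. I'll lower it 174 mm in total.

```bash
python3 -m pendant '[0,0,0,0,0.002,0.05,0, 0,0,0,0,0.002,0.13,0, 0,0,0,0,0.002,0.22,0, 0,0,0,0,0.002,0.31,0, 0,0,0,0,0.002,0.39,0, 0,0,0,0,0.002,0.45,0, 0,0,0,0,0.002,0.49,0, 0,0,0,0,0.002,0.52,0, 0,0,0,0,0.002,0.535,0, 0,0,0,0,0.002,0.545,0, 0,0,0,0,0.002,0.55,0, 0,0,0,0,0.002,0.55,0]'; python3 -c "
from h import *
delta([.4983,.239,.1128],-.019+.276)"
```

```text
t: 9.5
tool_pos: [0.4993, 0.2392, 0.1221]
tool_rot: [1.919, 2.487, 0.001]
contact_force: [-0.3, 0.1, -2.2]
opening: 0.0092
grip_force: 68.6
turn [ 0.001 -0.    -0.   ] shift [ 0.    -0.003  0.031] t 9.5 force [-0.3  0.1 -2.2] open 0.0092 grip 68.63406300544739 pos [0.4993 0.2392 0.1221]
```

```bash
python3 -m pendant '[0,0,0,0,0,0.008,0, 0,0,0,0,0,0.014,0, 0,0,0,0,0,0.02,0, 0,0,0,0,0,0.025,0, 0,0,0,0,0,0.028,0, 0,0,0,0,0,0.03,0, 0,0,0,0,0,0.03,0]'; python3 -c "
from h import *
delta([.4983,.239,.1128],-.019+.276)"
```

```text
t: 10.38
tool_pos: [0.4995, 0.2392, 0.1134]
tool_rot: [1.918, 2.487, 0.001]
contact_force: [0.9, -0.5, 0.4]
opening: 0.0092
grip_force: 69.0
turn [ 0.002  0.    -0.   ] shift [ 0.    -0.004  0.002] t 10.375 force [ 0.9 -0.5  0.4] open 0.0092 grip 69.0162456035614 pos [0.4995 0.2392 0.1134]
```

```bash
python3 -m pendant '[0,0,0,0,-0.003,0.002,0, 0,0,0,0,-0.003,0.004,0, 0,0,0,0,-0.003,0.005,0, 0,0,0,0,-0.003,0.005,0]'; python3 - <<'E'
from h import *
delta([.4983,.239,.1128],-.019+.276)
for n in("top","side"):
    d=snap(n,n+"3");W=cloud(d)
    c=np.array([.4983,.239]);a=.257;y=np.array([-np.sin(a),np.cos(a)]);x=np.array([np.cos(a),np.sin(a)])
    Q=W[...,:2]-c;X=Q@x;Y=Q@y;z=W[...,2]
    m=(d["image"].min(-1)>90)&(abs(X)<.04)&(z>.138)&(z<.16)
    for s in(-1,1):
        k=m&(s*Y>.03)&(s*Y<.115)
        if k.sum()>20: print(n,s,k.sum(),"X",X[k].mean().round(4),"Y",np.percentile(s*Y[k],99).round(4),"z",np.percentile(z[k],[50,98]).round(4))
E
```

```text
t: 10.88
tool_pos: [0.4995, 0.2392, 0.1133]
tool_rot: [1.918, 2.486, 0.004]
contact_force: [0.2, -0.2, 6.8]
opening: 0.009
grip_force: 69.9
turn [ 0.006  0.    -0.   ] shift [ 0.    -0.004  0.002] t 10.875 force [ 0.2 -0.2  6.8] open 0.009 grip 69.87996339797974 pos [0.4995 0.2392 0.1133]
top -1 389 X -0.0 Y 0.1139 z [0.147  0.1496]
top 1 193 X -0.0002 Y 0.1139 z [0.1472 0.1498]
side 1 379 X 0.0 Y 0.1146 z [0.1459 0.1487]
```

The flap is seated: its top is at 0.147 m, X is 0, and it carries load. Now I'll open and retreat straight up.

```bash
python3 -m pendant '[0,0,0,0,0,0,0.15, 0,0,0,0,0,0,0.4, 0,0,0,0,0,0,0.7, 0,0,0,0,0,0,0.7, 0,0,0,0,0,0,0.7, 0,0,0,0,0,-0.05,0.7, 0,0,0,0,0,-0.15,0.7, 0,0,0,0,0,-0.3,0.7, 0,0,0,0,0,-0.45,0.7, 0,0,0,0,0,-0.5,0.7, 0,0,0,0,0,-0.5,0.7, 0,0,0,0,0,-0.5,0.7]'; python3 - <<'E'
from h import *
for n in("top","side"):
    d=snap(n,n+"4");W=cloud(d)
    c=np.array([.4983,.239]);a=.257;y=np.array([-np.sin(a),np.cos(a)]);x=np.array([np.cos(a),np.sin(a)])
    Q=W[...,:2]-c;X=Q@x;Y=Q@y;z=W[...,2]
    m=(d["image"].min(-1)>90)&(abs(X)<.04)&(z>.138)&(z<.16)
    for s in(-1,1):
        k=m&(s*Y>.03)&(s*Y<.12)
        if k.sum()>20: print(n,s,k.sum(),"X",X[k].mean().round(4),"Y",np.percentile(s*Y[k],99).round(4),"z",np.percentile(z[k],[50,98]).round(4))
print(telemetry.get_obs()["contact_force"])
E
```

```text
t: 12.48
tool_pos: [0.4973, 0.2386, 0.2592]
tool_rot: [-1.918, -2.486, 0.004]
contact_force: [1.0, 0.1, 0.3]
opening: 0.0599
grip_force: 0.0
top -1 399 X 0.0001 Y 0.1148 z [0.1469 0.15  ]
side -1 269 X 0.0003 Y 0.1127 z [0.1461 0.1488]
side 1 385 X 0.0001 Y 0.1153 z [0.1462 0.1487]
[-0.31468443  0.16601078 -0.47067296]
```

View pics/side4.png

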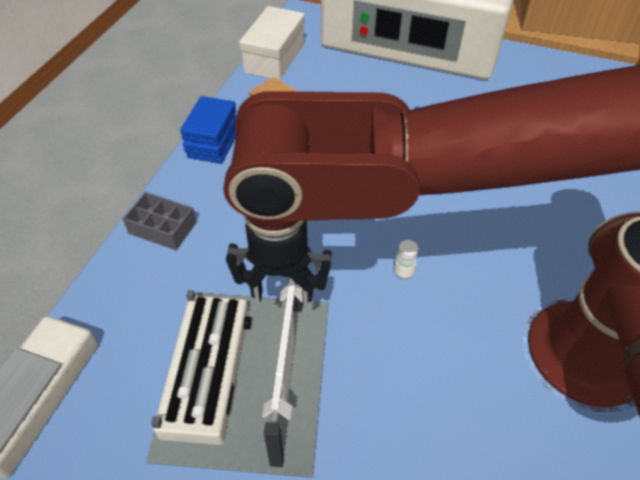

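The flap hangs on both pins, with knuckles at about (290,295) and (277,408), and the gripper is clear above it.

```bash
python3 -c "
from station import ctrl
print(ctrl.finish_job())"
```

```text
the job is handed in; nothing more can be done
None
```

The flap was held until it was down and now hangs by itself on both hinge pins, its centre within about 1 mm of the hinge line; the plain plate was not touched, and the job was handed in at about 12.6 s, with no verdict returned.

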